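# Stand throttle tubes in the spigot crate

### The job

Stand the three aluminium throttle tubes in the black divided crate, one in each cell, flange up, each slid right down over the yellow spigot in its cell until it rests on the spigot's foot at the bottom. Lower them in, do not drop them, and leave the other things on the bench where they are.

Things in the scene. Friction and masses are not known exactly. Their poses are not given: they have to be found in the camera images.
- tube0: Aluminium throttle tube, loose, standing upright: a sleeve, outside diameter 32 mm, bore 26 mm open at both ends, 130 mm long, with a flange (cable drum) of diameter 44 mm round its topmost 12 mm. Origin at the centre of its lower (plain) end, z up the tube. Grip it by its sides below the flange. It goes on a spigot from 2 mm off-axis; if it misses it stops 24 mm too high.
- tube1: Aluminium throttle tube, loose, standing upright: a sleeve, outside diameter 32 mm, bore 26 mm open at both ends, 130 mm long, with a flange (cable drum) of diameter 44 mm round its topmost 12 mm. Origin at the centre of its lower (plain) end, z up the tube. Grip it by its sides below the flange. It goes on a spigot from 2 mm off-axis; if it misses it stops 24 mm too high.
- tube2: Aluminium throttle tube, loose, standing upright: a sleeve, outside diameter 32 mm, bore 26 mm open at both ends, 130 mm long, with a flange (cable drum) of diameter 44 mm round its topmost 12 mm. Origin at the centre of its lower (plain) end, z up the tube. Grip it by its sides below the flange. It goes on a spigot from 2 mm off-axis; if it misses it stops 24 mm too high.
- crate: Black open crate fixed to the bench: 52 mm (x) by 200 (y), 50 high, walls 5; three cells in a row along its y axis, each 42 (x) by 60 (y) inside. Origin at the centre of its underside. In each cell stands one upright round yellow spigot, diameter 22, 24 tall (top 33 above the bench), 1 mm chamfer, on a flat yellow foot 36 square, midway across x, shifted along y (see cells).
- cell0 (a point): Centre of the cell at the crate's -y end, 65 mm from the crate's centre, at the height where a tube's lower end rests when fully home (top of the yellow foot, 9 mm above the bench). Axes as the crate's. Its spigot was clamped firmly up to 10 mm off this point along the crate's y axis, either way, not measured and different in each cell: see it from above, or feel for it.
- cell1 (a point): Centre of the middle cell, at the height where a tube's lower end rests when fully home (top of the yellow foot, 9 mm above the bench). Axes as the crate's. Its spigot was clamped firmly up to 10 mm off this point along the crate's y axis, either way, not measured and different in each cell: see it from above, or feel for it.
- cell2 (a point): Centre of the cell at the crate's +y end, 65 mm from the crate's centre, at the height where a tube's lower end rests when fully home (top of the yellow foot, 9 mm above the bench). Axes as the crate's. Its spigot was clamped firmly up to 10 mm off this point along the crate's y axis, either way, not measured and different in each cell: see it from above, or feel for it.
- screwdriver: Stainless screwdriver lying on the bench, 190 mm long along its x axis; origin under its middle. A bystander.
- reflector: Round orange rear reflector lying flat, 64 mm across, 14 mm high; origin under its centre. A bystander.
- bolt_tray: Open steel tray with bolts, 120 mm (x) by 180 mm (y), 25 mm high; origin under its centre. A bystander.
- fuse_case: Closed black fuse case with flip-top lid, 94 mm (x) by 134 mm (y), 56 mm high; origin under its centre. A bystander.
- chain_lube: Blue spray can, 54 mm across, 140 mm tall, standing; origin under its centre. A bystander.
- grease_jar: Grease jar with black cap and red label, 68 mm across, 70 mm tall, standing; origin under its centre. A bystander.
There are look-alikes about, which are no part of the job. What is shaped like the tube1 but green or purple is not meant.

How it is judged:
By the outcome, as a careful person would: the job done as asked, in the order asked, and still so for the second after the job is handed in, with the robot touching nothing.
It also fails if it takes over 72 s, if anything falls off the work surface, if the arm or the gripper's body presses on something with over 40 N, if the wrist force passes 120 N, or if a joint passes its speed limit or range.

### The arm

A 6-joint arm with a two-finger parallel gripper is mounted at the origin on the work surface. World frame = base frame: x ahead of the robot, y to its left, z up, the work surface at z = 0. Lengths are in m, angles in rad, forces in N, time in s.
With the tool pointing down it reaches from about 0.375 to 0.825 m from the base axis. Payload 5.5 kg.
Tool frame: the origin (TCP) lies on the centre line of the jaws, within the pads' length; the fingertips stand 17 mm ahead of it and the grasp point (between the pads) lies 2 mm behind it; z points along the fingers, y is the line along which they close (so a half turn about z gives the same grasp; the last joint's range is limited). The gripper opens to 85 mm and grips with 20 to 120 N. Pads are 22 mm wide; open, the fingers measure 114 mm over their backs; the gripper's body (76 mm by 85 mm) begins 54 mm behind the grasp point. The pads swing forward as they close: fully open they stand 13 mm farther back than shut.
Start: joints at [1.314, 0.314, -0.047, 1.21, 0, 1.571], TCP at [0.152, 0.58, 0.214] pointing down, gripper open.
Joint ranges: [-2.67, 2.67], [-0.69, 1.73], [-1.03, 1.25], [-2.08, 2.16], [-1.42, 1.45], [-3.14, 3.14]. Speed limits (rad/s): [2.39, 2.39, 3.01, 3.14, 3.14, 3.14].

### API

Orientations are given as a unit quaternion [w, x, y, z].
In Python, from rig import observe, imaging, order gives the robot as it stands. The module is installed in compiled form; this text tells all that it offers.
- The arm moves only by the shell command python3 -m creep 'ROWS' [FORCE]. ROWS is JSON, one flat list of numbers, 5 for each row, row after row: the shift along the world's x, y, z in m, then the turn about the world's z in rad, then the closure, from -1 (fully open) to 1 (shut). A call has exactly 5 rows; each row shifts and turns the commanded pose from where the row before left it; what a row does not reach is not made up. A row lasts 1/12 s, in which the tool goes at most 41.7 mm and 7.16 degrees, less where a joint would pass 70% of its speed; a pose out of reach is approached as far as the arm can. A call is refused whole if a number of a shift passes 0.0417 or a number of a turn 0.125, either way. A call with a gripper value outside its range is refused whole. The fingers move at their own pace and stop on an object; FORCE is the grip in N (left out, the last holds). Time passes only in rows, so rows that do not move let the fingers close, or fill a call up. It gives the time, the measured TCP pose, the force, the opening and the grip force at its end, in the units of the state.
- observe(): the state, without advancing time (a new reading comes with each control period).
- imaging.capture(name): name is "side" or "top" or "wrist"; returns the picture (384x512x3 uint8, red, green, blue); there is no depth.
- imaging.camera_info(name): a dict with "fx", "fy", "cx", "cy" (pixels), "view" (4x4, takes a point from world to camera coordinates). Camera axes: x right, y down, z forward; pixel columns grow to the right and rows downward; lengths in m; the calibration is good to about 2 mm. The wrist camera is an equidistant fisheye: a pixel r from the principal point sees the ray r / f radians off the axis. A picture is of the moment at which its call begins: read the wrist's pose just before it. camera_info takes no time and is no camera call; for the wrist camera it gives the pose at the moment of the call.
- order.close_job(): hands the job in; it is judged then, once.
The state is a dict: "time_s": time; "joints": joint angles; "joint_vel": joint speeds; "joint_torque": joint torques, N m; "eef_pos": TCP position; "eef_rot": TCP orientation; "force": force on the tool from outside, world axes, zero at the start; "ft_torque": the same for the moment, N m; "opening": opening from 0.0 (shut) to 1.0 (fully open); "finger_force": force on a finger pad.
Only numpy, scipy, OpenCV 4.12 (cv2) and the standard library are available. Lean on these libraries where they do the work, as an engineer would, in place of code of your own. Each camera call takes 0.05 s, during which the arm holds its last target. There are 200 camera calls.

## Working session

There is one attempt and no reset: what is moved stays moved. The work goes in short steps, Python scripts to look and compute and a shell command to move; the robot and the scene stay as the last step left them, time stands still between calls to the robot, and variables do not carry over. Pictures are saved under pics/ and viewed, at most 10 in all, crops included, and the job is handed in when it is done.

```bash
mkdir -p pics; python3 - <<'E'
from rig import observe, imaging
import cv2
s=observe(); print(s['time_s'],s['eef_pos'],s['eef_rot'],s['opening'],s['force'])
for n in ('top','side'):
    i=imaging.camera_info(n); print(n,i['fx'],i['fy'],i['cx'],i['cy'],i['view'])
    im=imaging.capture(n); cv2.imwrite(f'pics/{n}0.png',cv2.resize(im[:,:,::-1],(800,600),interpolation=cv2.INTER_CUBIC)); cv2.imwrite(f'pics/{n}_raw.png',im[:,:,::-1])
E
```

```text
0.0 [0.15225275 0.57974956 0.21363879] [-9.95395205e-05  1.28056774e-01  9.91766491e-01 -8.25079096e-04] 1.0020543579745995 [-0.64742345  0.81098078  0.06216291]
top 421.1191314385602 421.1191314385602 255.31369075955453 189.6694071170103 [[ 1.18037121e-02 -9.99930031e-01  7.77523728e-04  2.59849900e-02]
 [-9.91898870e-01 -1.18072562e-02 -1.26480119e-01  5.55569642e-01]
 [ 1.26480449e-01  7.21710004e-04 -9.91968838e-01  1.04442652e+00]
 [ 0.00000000e+00  0.00000000e+00  0.00000000e+00  1.00000000e+00]]
side 393.29637944346285 393.29637944346285 256.1534307475877 196.04813626088205 [[ 0.73036925 -0.68291994  0.01345822 -0.37840722]
 [-0.32379837 -0.36351001 -0.87350735  0.24238742]
 [ 0.60142778  0.63362515 -0.4866249   0.92294639]
 [ 0.          0.          0.          1.        ]]
```

View pics/top0.png

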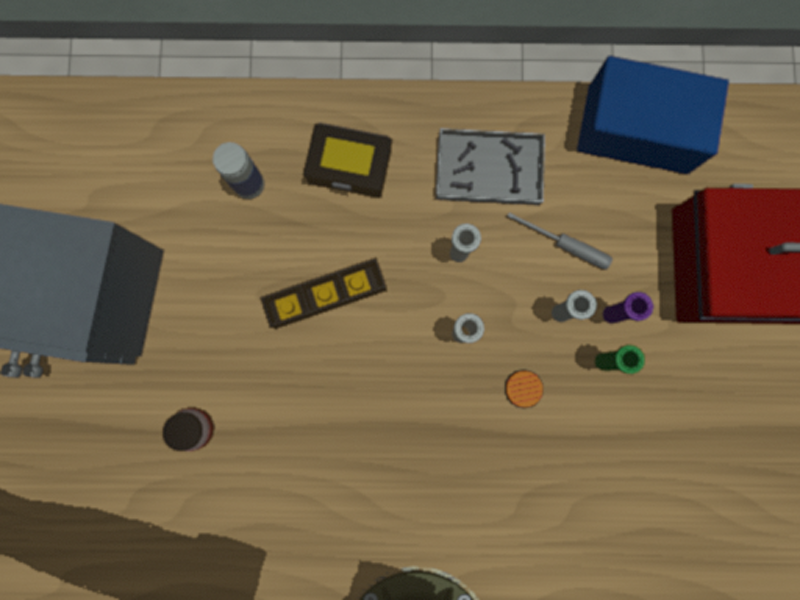

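View pics/side0.png

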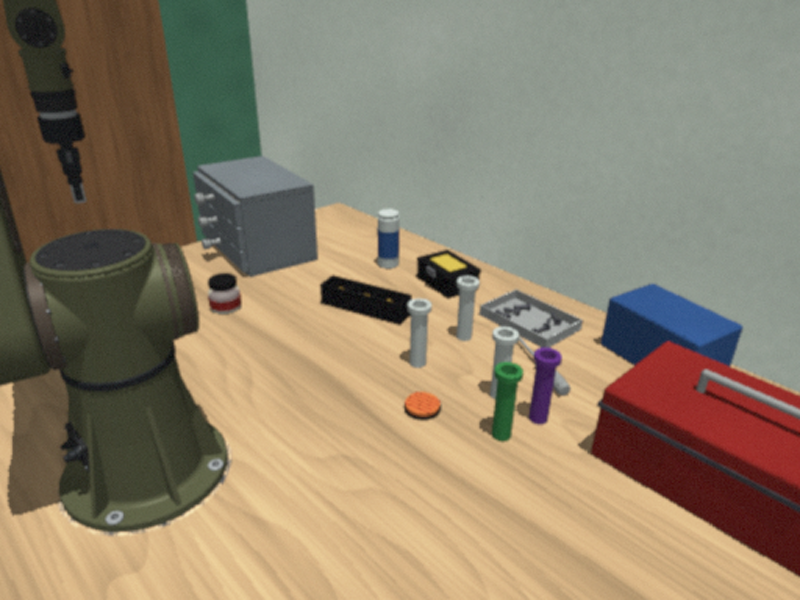

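The top view (800x600) shows five tubes. The three silver ones at (466,238), (469,328) and (581,305) fit the aluminium description. The purple one at (638,306) and the green one at (630,359) are look-alikes. The crate is at (323,293). I'll enlarge to confirm and measure.

```bash
python3 - <<'E'
import cv2,numpy as np
im=cv2.imread('pics/top_raw.png')
a=im[135:245,275:425]; b=im[160:215,160:260]
cv2.imwrite('pics/c_t.png',cv2.resize(a,None,fx=5,fy=5,interpolation=cv2.INTER_CUBIC))
cv2.imwrite('pics/c_c.png',cv2.resize(b,None,fx=8,fy=8,interpolation=cv2.INTER_CUBIC))
E
```

```text
(no output)
```

View pics/c_t.png

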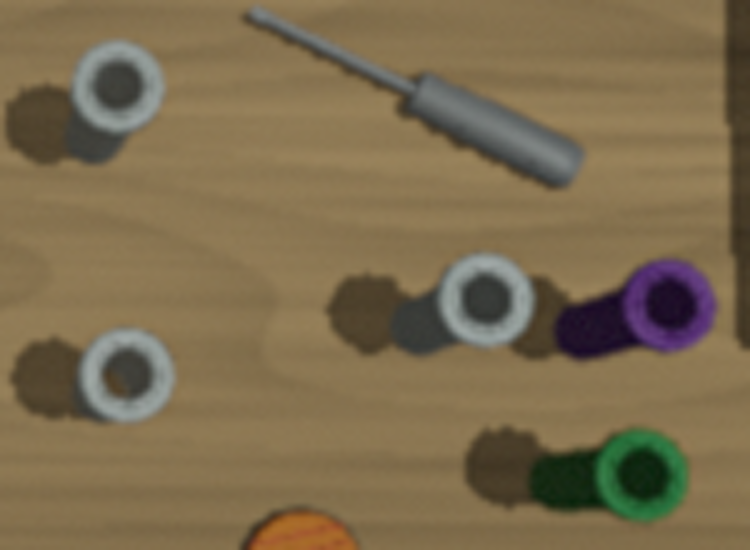

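View pics/c_c.png

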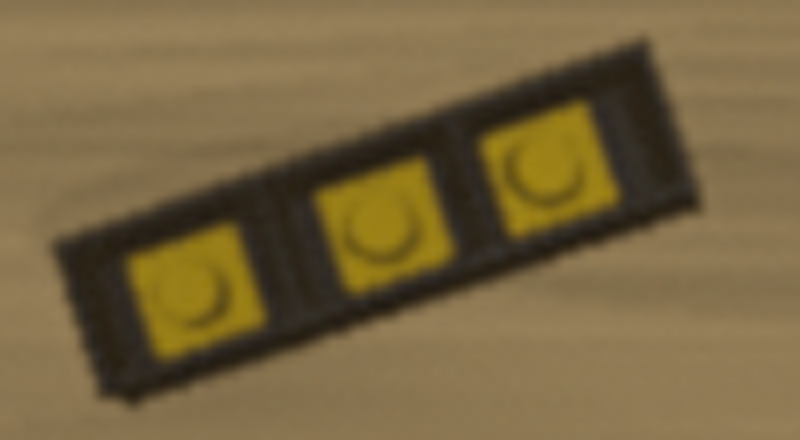

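The crop confirms the three silver tubes at crop px (118,87), (127,375) and (487,300). Purple and green sit at (669,305) and (641,475). In the crate crop, the feet are centred at (197,292), (387,224) and (550,169), with spigot tops near (188,290), (381,225) and (543,168).

```bash
cat > h.py <<'E'
import numpy as np, cv2
from rig import imaging
def ray(n,u,v,z,info=None):
    i=info or imaging.camera_info(n); V=np.array(i['view']); R,t=V[:3,:3],V[:3,3]; c=-R.T@t
    d=np.array([(u-i['cx'])/i['fx'],(v-i['cy'])/i['fy']])
    if n=='wrist':
        r=np.hypot(*d); k=np.sin(r)/r if r>1e-9 else 1; d=np.array([d[0]*k,d[1]*k,np.cos(r)])
    else: d=np.array([d[0],d[1],1])
    w=R.T@d; return c+w*(z-c[2])/w[2]
E
python3 - <<'E'
from h import *
np.set_printoptions(precision=4,suppress=True)
T=lambda u,v,s,ox,oy,z: ray('top',(u+.5)/s-.5+ox,(v+.5)/s-.5+oy,z)
for p in [(118,87),(127,375),(487,300),(669,305),(641,475)]: print('tube',T(*p,5,275,135,.13)[:2])
F=[T(*p,8,160,160,.009)[:2] for p in [(197,292),(387,224),(550,169)]]
S=[T(*p,8,160,160,.033)[:2] for p in [(188,290),(381,225),(543,168)]]
C=np.array([T(*p,8,160,160,.05)[:2] for p in [(52,240),(648,40),(703,208),(105,395)]])
c=C.mean(0); 
ya=(C[0]+C[3]-C[1]-C[2]); ya/=np.linalg.norm(ya); xa=np.array([ya[1],-ya[0]])
print('crate',c,'yaw deg',np.degrees(np.arctan2(xa[1],xa[0])),np.linalg.norm(C[0]-C[1]),np.linalg.norm(C[1]-C[2]))
for f,s in zip(F,S): print('foot',f,'spig',s,'local foot',(f-c)@xa,(f-c)@ya,'spig',(s-c)@xa,(s-c)@ya)
E
```

```text
tube [ 0.6341 -0.0678]
tube [ 0.4977 -0.0719]
tube [ 0.5348 -0.24  ]
tube [ 0.5334 -0.3249]
tube [ 0.4542 -0.3092]
crate [0.5585 0.1553] yaw deg 18.875949376621918 0.19873235818675336 0.056813456495103706
foot [0.5395 0.2188] spig [0.5374 0.2176] local foot 0.0025317670731632162 0.06621988976671303 spig 0.00022596563395909275 0.06575564763313402
foot [0.5627 0.1572] spig [0.5592 0.1563] local foot 0.004546532666621485 0.00036509158182829784 spig 0.0009715820774832771 0.000717749041926475
foot [0.5816 0.104 ] spig [0.5783 0.1047] local foot 0.005225553113901941 -0.05606861762799329 spig 0.0023570363956198635 -0.05436762604530217
```

```bash
R='[0.0271,-0.0283,0,-0.0656,-1,0.0271,-0.0283,0,-0.0656,-1,0.0271,-0.0283,0,-0.0656,-1,0.0271,-0.0283,0,-0.0656,-1,0.0271,-0.0283,0,-0.0656,-1]'
python3 -m creep '[0.0271,-0.0283,0,-0.0656,-1,0.0271,-0.0283,0,-0.0656,-1,0.0271,-0.0283,0,-0.0656,-1,0.0271,-0.0283,0,-0.0656,-1,0.0271,-0.0283,0,-0.0656,-1]'
python3 -m creep '[0.0271,-0.0283,0,-0.0656,-1,0.0271,-0.0283,0,-0.0656,-1,0.0271,-0.0283,0,-0.0656,-1,0.0271,-0.0283,0,-0.0656,-1,0.0271,-0.0283,0,-0.0656,-1]'
python3 -m creep '[0.0271,-0.0283,0,-0.0656,-1,0.0271,-0.0283,0,-0.0656,-1,0.0271,-0.0283,0,-0.0656,-1,0.0271,-0.0283,0,-0.0656,-1,0.0271,-0.0283,0,-0.0656,-1]'
python3 - <<'E'
from h import *
import pickle,time
from rig import observe
i=imaging.camera_info('wrist'); im=imaging.capture('wrist'); pickle.dump((i,im),open('w1.pkl','wb'))
cv2.imwrite('pics/w1.png',cv2.resize(im[:,:,::-1],(800,600),interpolation=cv2.INTER_CUBIC))
s=observe(); print(s['eef_pos'],s['eef_rot'],s['joints'],s['joint_vel']); V=np.array(i['view']); print(i['fx'],-V[:3,:3].T@V[:3,3],V)
E
```

```text
time_s: 0.52
eef_pos: [0.2885, 0.4372, 0.2141]
eef_rot: [-0.0, 0.289, 0.957, -0.0]
force: [0.1, 0.6, -0.0]
opening: 0.998
finger_force: 0.0
time_s: 0.93
eef_pos: [0.4242, 0.2956, 0.2143]
eef_rot: [-0.0, 0.442, 0.897, -0.0]
force: [0.5, 1.1, -0.4]
opening: 0.998
finger_force: 0.0
time_s: 1.35
eef_pos: [0.5597, 0.154, 0.2142]
eef_rot: [-0.0, 0.583, 0.813, -0.0]
force: [0.2, 0.6, -0.3]
opening: 0.995
finger_force: 0.0
[0.56440357 0.14893392 0.21385467] [ 2.43851443e-03  5.86007506e-01  8.10301553e-01 -8.06131985e-04] [ 0.26085606  0.28130882 -0.09198742  1.19566876 -0.00479908  1.51310217] [ 0.0693499  -0.03885033 -0.06330769  0.00448611  0.03498294 -0.00944416]
297.3186396354542 [0.53943079 0.21578282 0.3738526 ] [[ 9.47352732e-01  3.20191803e-01 -1.06290574e-04 -5.80083387e-01]
 [ 3.09183254e-01 -9.14695299e-01  2.60265683e-01 -6.67084443e-02]
 [ 8.32377148e-02 -2.46596269e-01 -9.65537033e-01  3.69278785e-01]
 [ 0.00000000e+00  0.00000000e+00  0.00000000e+00  1.00000000e+00]]
```

View pics/w1.png

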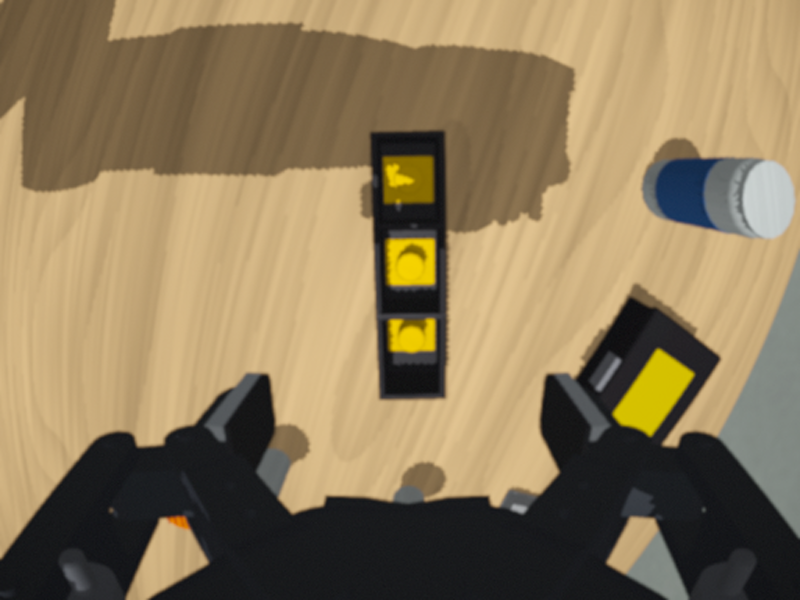

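```bash
python3 - <<'E'
import pickle,cv2
i,im=pickle.load(open('w1.pkl','rb'))
c=im[80:260,225:300,::-1].copy()
c=cv2.convertScaleAbs(c,alpha=1.3)
a=cv2.resize(c[0:60],None,fx=10,fy=10,interpolation=cv2.INTER_CUBIC)[:,:400*2]
b=cv2.resize(im[80:155,230:295,::-1],None,fx=6,fy=6,interpolation=cv2.INTER_CUBIC)
d=cv2.resize(im[135:210,230:295,::-1],None,fx=6,fy=6,interpolation=cv2.INTER_CUBIC)
cv2.imwrite('pics/w1c.png',cv2.convertScaleAbs(cv2.hconcat([b,d]),alpha=1.0))
E
```

```text
(no output)
```

View pics/w1c.png

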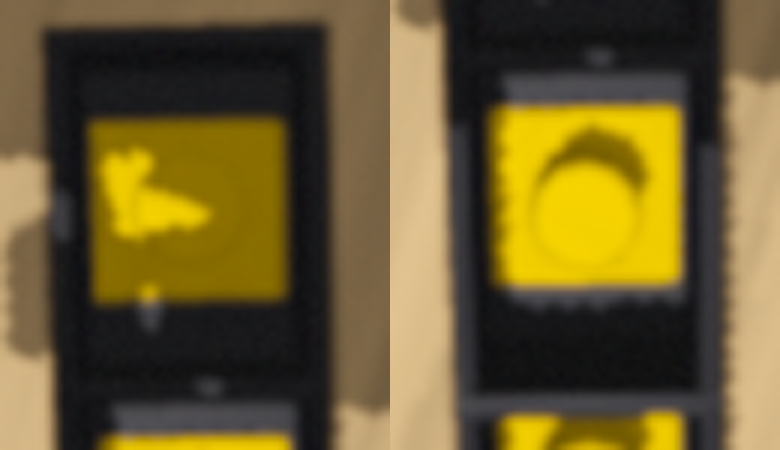

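```bash
python3 - <<'E'
from h import *
import pickle
np.set_printoptions(precision=4,suppress=True)
i,im=pickle.load(open('w1.pkl','rb'))
W=lambda u,v,s,ox,oy,z: ray('wrist',(u+.5)/s-.5+ox,(v+.5)/s-.5+oy,z,i)[:2]
s8=800/512
P=dict(f2=W(190,210,6,230,80,.009),f1=W(197,195,6,230,135,.009),s1=W(197,213,6,230,135,.033),s0=W(412,335,s8,0,0,.033))
C=np.array([W(*p,s8,0,0,.05) for p in [(371,132),(444,131),(445,397),(380,397)]])
c=C.mean(0); ya=C[0]+C[1]-C[2]-C[3]; ya/=np.linalg.norm(ya); xa=np.array([ya[1],-ya[0]])
print(C,c,np.degrees(np.arctan2(xa[1],xa[0])))
for k,v in P.items(): print(k,v,(v-c)@xa,(v-c)@ya)
# yellow region of cell0 from wrist and yellow foot extents
E
```

```text
[[0.5043 0.2423]
 [0.5516 0.2591]
 [0.6186 0.0733]
 [0.5709 0.0573]] [0.5614 0.158 ] 19.81697283716427
f2 [0.5394 0.2194] 0.00013879854248838506 0.06517658158609384
f1 [0.5616 0.1583] 0.00032148096115847255 0.00015968691874998197
s1 [0.5613 0.1587] 0.00016572448684891528 0.000671437106984448
s0 [0.5799 0.1079] 0.0004954664745343398 -0.053408053300796565
```

```bash
python3 -m creep '[-0.0075,-0.0283,0,0,-1,-0.0075,-0.0283,0,0,-1,-0.0075,-0.0283,0,0,-1,-0.0075,-0.0283,0,0,-1,-0.0075,-0.0283,0,0,-1]'
python3 -m creep '[-0.0075,-0.0283,0,0,-1,-0.0075,-0.0283,0,0,-1,-0.0075,-0.0283,0,0,-1,0,0,0,0,-1,0,0,0,0,-1]'
python3 -m creep '[0,0,0,0,-1,0,0,0,0,-1,0,0,0,0,-1,0,0,0,0,-1,0,0,0,0,-1]'
python3 - <<'E'
from h import *
import pickle
from rig import observe
s=observe();i=imaging.camera_info('wrist'); im=imaging.capture('wrist'); pickle.dump((i,im,s),open('w2.pkl','wb'))
cv2.imwrite('pics/w2.png',cv2.resize(im[:,:,::-1],(800,600),interpolation=cv2.INTER_CUBIC))
print(s['time_s'],s['eef_pos'])
E
```

```text
time_s: 1.82
eef_pos: [0.5205, 0.0133, 0.2141]
eef_rot: [-0.0, 0.581, 0.814, -0.0]
force: [0.8, -0.4, -0.2]
opening: 1.003
finger_force: 0.0
time_s: 2.23
eef_pos: [0.4983, -0.0715, 0.2143]
eef_rot: [-0.0, 0.582, 0.813, -0.0]
force: [0.9, 1.5, 0.4]
opening: 0.999
finger_force: 0.0
time_s: 2.65
eef_pos: [0.499, -0.0699, 0.2144]
eef_rot: [-0.0, 0.581, 0.814, -0.0]
force: [-0.6, 0.3, -0.5]
opening: 0.998
finger_force: 0.0
2.65 [ 0.49904945 -0.06985317  0.21438564]
```

View pics/w2.png

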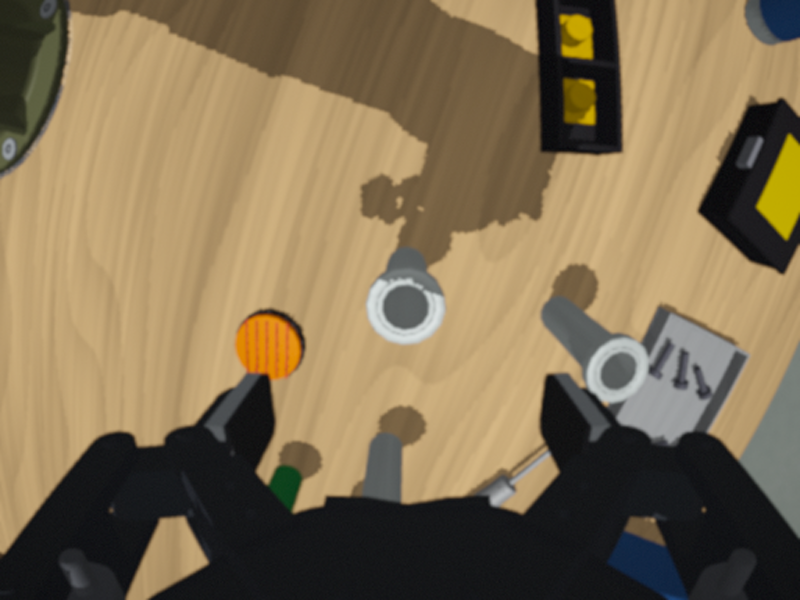

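The wrist view shows tube B's flange centred at (405,307) and tube A's at (617,369). Both are silver, and tube B is centred between the jaws.

```bash
python3 - <<'E'
from h import *
import pickle
i,im,s=pickle.load(open('w2.pkl','rb')); k=512/800
for p in [(405.5,306),(617,369)]: print(ray('wrist',(p[0]+.5)*k-.5,(p[1]+.5)*k-.5,.13,i))
E
python3 -m creep '[0,0,-0.032,0,-1,0,0,-0.032,0,-1,0,0,-0.032,0,-1,0,0,-0.032,0,-1,0,0,0,0,-1]'
python3 -m creep '[0,0,0,0,1,0,0,0,0,1,0,0,0,0,1,0,0,0,0,1,0,0,0,0,1]' 50
python3 -m creep '[0,0,0,0,1,0,0,0,0,1,0,0,0,0,1,0,0,0,0,1,0,0,0,0,1]'
```

```text
[ 0.49909987 -0.07071754  0.13      ]
[ 0.63460058 -0.06649785  0.13      ]
time_s: 3.12
eef_pos: [0.4942, -0.0697, 0.0811]
eef_rot: [-0.004, 0.581, 0.814, -0.002]
force: [-1.5, -0.9, -0.4]
opening: 1.006
finger_force: 0.0
time_s: 3.53
eef_pos: [0.5011, -0.071, 0.0892]
eef_rot: [0.002, 0.581, 0.814, 0.001]
force: [-0.8, 0.2, 6.1]
opening: 0.494
finger_force: 49.8
time_s: 3.95
eef_pos: [0.501, -0.071, 0.0892]
eef_rot: [0.002, 0.581, 0.814, 0.001]
force: [-0.3, -0.3, 5.8]
opening: 0.497
finger_force: 49.7
```

```bash
python3 -m creep '[0,0,0,0,-1,0,0,0,0,-1,0,0,0,0,-1,0,0,-0.006,0,-1,0,0,-0.003,0,-1]'
python3 -m creep '[0,0,0,0,-1,0,0,0,0,-1,0,0,0,0,1,0,0,0,0,1,0,0,0,0,1]' 50
python3 -m creep '[0,0,0,0,1,0,0,0,0,1,0,0,0,0,1,0,0,0,0,1,0,0,0,0,1]'
```

```text
time_s: 4.37
eef_pos: [0.4988, -0.0706, 0.077]
eef_rot: [-0.0, 0.581, 0.814, 0.0]
force: [0.8, -1.0, -1.3]
opening: 1.0
finger_force: 0.0
time_s: 4.78
eef_pos: [0.499, -0.0706, 0.0776]
eef_rot: [0.0, 0.581, 0.814, 0.0]
force: [0.1, -0.5, 2.0]
opening: 0.603
finger_force: 0.0
time_s: 5.2
eef_pos: [0.4991, -0.0707, 0.0779]
eef_rot: [0.0, 0.581, 0.814, 0.0]
force: [-1.4, -0.1, 4.7]
opening: 0.499
finger_force: 50.2
```

The opening is the same at both heights, so 0.497 is the 32 mm tube body. I'll lift it and look at the spigots from just outside the crate's -y end.

```bash
python3 -m creep '[0,0,0.0274,0,1,0,0,0.0274,0,1,0,0,0.0274,0,1,0,0,0.0274,0,1,0,0,0.0274,0,1]'
python3 -m creep '[0.0168,0.0203,0,0,1,0.0168,0.0203,0,0,1,0.0168,0.0203,0,0,1,0.0168,0.0203,0,0,1,0.0168,0.0203,0,0,1]'
python3 -m creep '[0.0168,0.0203,0,0,1,0,0,0,0,1,0,0,0,0,1,0,0,0,0,1,0,0,0,0,1]'
python3 -m creep '[0,0,0,0,1,0,0,0,0,1,0,0,0,0,1,0,0,0,0,1,0,0,0,0,1]'
python3 - <<'E'
from h import *
import pickle
from rig import observe
s=observe();i=imaging.camera_info('wrist'); im=imaging.capture('wrist'); pickle.dump((i,im,s),open('w3.pkl','wb'))
c=np.concatenate([cv2.resize(im[120:215,215:305],None,fx=6,fy=6,interpolation=cv2.INTER_CUBIC)],1)
full=cv2.resize(im[:, 140:370],(230,384))
pad=np.zeros((570,230,3),np.uint8); pad[:384]=full
cv2.imwrite('pics/w3.png',np.concatenate([c,pad],1)[:,:,::-1]); print(s['time_s'],s['eef_pos'],s['joint_vel'])
E
```

```text
time_s: 5.62
eef_pos: [0.4984, -0.0704, 0.2153]
eef_rot: [-0.0, 0.581, 0.814, -0.0]
force: [0.8, -0.4, -2.1]
opening: 0.498
finger_force: 51.1
time_s: 6.03
eef_pos: [0.5833, 0.032, 0.214]
eef_rot: [-0.0, 0.581, 0.814, -0.0]
force: [-0.2, -0.7, -1.1]
opening: 0.499
finger_force: 51.1
time_s: 6.45
eef_pos: [0.5989, 0.0505, 0.2142]
eef_rot: [-0.0, 0.582, 0.813, -0.0]
force: [0.4, -0.9, -1.6]
opening: 0.498
finger_force: 51.3
time_s: 6.87
eef_pos: [0.5996, 0.0509, 0.2147]
eef_rot: [0.0, 0.582, 0.814, 0.0]
force: [-0.2, -0.0, -1.5]
opening: 0.497
finger_force: 51.3
6.8667 [0.59961747 0.0509484  0.21466346] [ 0.00245281  0.00229477  0.00131904 -0.00185976  0.00026474  0.00041413]
```

View pics/w3.png

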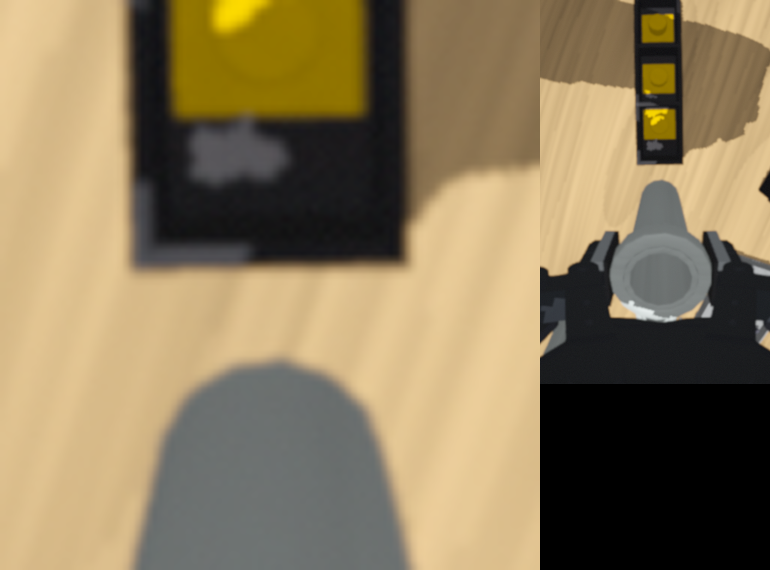

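The tube hangs upright in the pads, with the far edge of its lower end at crop px (275,358). Cell0's foot spans about x 170–368, with its lower edge at y 117.

```bash
python3 - <<'E'
from h import *
import pickle
np.set_printoptions(precision=4,suppress=True)
def proj(P,i):
    V=np.array(i['view']); p=V[:3,:3]@np.array(P)+V[:3,3]; r=np.hypot(p[0],p[1]); th=np.arctan2(r,p[2])
    return np.array([i['cx']+i['fx']*th*p[0]/r,i['cy']+i['fy']*th*p[1]/r])
c=np.array([.5614,.158]);a=np.radians(19); xa=np.array([np.cos(a),np.sin(a)]); ya=np.array([-xa[1],xa[0]])
for f in ('w1.pkl','w2.pkl','w3.pkl'):
    t=pickle.load(open(f,'rb')); i,im=t[:2]
    h=cv2.cvtColor(im,cv2.COLOR_RGB2HSV); m=cv2.inRange(h,(18,170,70),(35,255,255)); m[215:]=0
    m=cv2.morphologyEx(m,cv2.MORPH_CLOSE,np.ones((3,3)))
    n,l,st,ce=cv2.connectedComponentsWithStats(m)
    for k in range(1,n):
        if 250<st[k,4]<3000:
            ct=max(cv2.findContours((l==k).astype('u1'),0,2)[0],key=cv2.contourArea)[:,0]
            w=np.array([ray('wrist',u,v,.009,i)[:2] for u,v in ct])-c
            X,Y=w@xa,w@ya
            q=c+(X.min()+X.max())/2*xa+(Y.min()+Y.max())/2*ya
            print(f,st[k],'foot size',np.ptp(X),np.ptp(Y),'ctr',q,'loc y',(Y.min()+Y.max())/2, (X.min()+X.max())/2)
i,im,s=pickle.load(open('w3.pkl','rb')); T=s['eef_pos']
z=T[2]-.0779
pts=np.array([proj([T[0]+.016*np.cos(b),T[1]+.016*np.sin(b),z],i) for b in np.linspace(0,6.28,200)])
k=pts[:,1].argmin(); print('pred far edge',pts[k],'seen',(275.5)/6-.5+215,(358.5)/6-.5+120,'px per mm',(proj([T[0]-.01*xa[1],T[1]+.01*xa[0],z],i)-proj([T[0],T[1],z],i))/10)
fl=np.array([proj([T[0]+.022*np.cos(b),T[1]+.022*np.sin(b),z+.13],i) for b in np.linspace(0,6.28,200)])
print('pred flange box',fl.min(0),fl.max(0))
for p in [(268,36)]: print('ring0',ray('wrist',(p[0]+.5)/6-.5+215,(p[1]+.5)/6-.5+120,.033,i))
E
```

```text
w1.pkl [ 245   99   33   32 1001] foot size 0.03902950489420414 0.03797694098135271 ctr [0.539  0.2194] loc y 0.06533831407556628 -0.0011910288172135054
w1.pkl [246 152  33  31 964] foot size 0.03992370075417468 0.03801608464487079 ctr [0.5612 0.1581] loc y 0.00018729105691266297 -0.00017836904497636058
w1.pkl [248 204  31  11 324] foot size 0.03886014682640933 0.013746098788497085 ctr [0.5799 0.1068] loc y -0.054457199561627874 0.0008145172561991633
w2.pkl [358   9  22  29 579] foot size 0.02938803622269979 0.040685858304654925 ctr [0.5676 0.1607] loc y 0.0005487926539788981 0.006710330036041034
w2.pkl [360  50  22  30 589] foot size 0.028941223061733582 0.039011820159723674 ctr [0.5867 0.107 ] loc y -0.05651520109237221 0.007329476554674379
w2.pkl [ 483   85   29   69 1206] foot size 0.06992999017620558 0.10928122657088782 ctr [0.8195 0.1367] loc y -0.10413438629585707 0.237125981378441
w3.pkl [241  13  34  30 948] foot size 0.040286918155111026 0.039096571839613285 ctr [0.5391 0.2196] loc y 0.06554101011501035 -0.0010324208674122887
w3.pkl [242  63  33  31 995] foot size 0.03878593795288511 0.03755931729167542 ctr [0.5609 0.158 ] loc y 0.00011577298113557219 -0.00048236871117065573
w3.pkl [ 243  109   33   31 1014] foot size 0.039192898649353436 0.03706324182316793 ctr [0.5804 0.1045] loc y -0.056799765007288235 0.0005226377685760512
w3.pkl [ 394  135   60   77 2367] foot size 0.09622962920810685 0.10869977372088338 ctr [0.8184 0.1234] loc y -0.11637240988971133 0.2317800508327989
pred far edge [259.6424 177.8257] seen 260.4166666666667 179.25 px per mm [-0.0039 -1.1763]
pred flange box [206.6811 230.472 ] [311.3484 319.5739]
ring0 [0.5812 0.1033 0.033 ]
```

```bash
python3 -m creep '[-0.0065,0.0181,0,0,1,-0.0065,0.0181,0,0,1,-0.0065,0.0181,0,0,1,0,0,0,0,1,0,0,0,0,1]'
python3 -m creep '[0,0,-0.024,0,1,0,0,-0.024,0,1,0,0,-0.024,0,1,0,0,-0.022,0,1,0,0,0,0,1]'
python3 -m creep '[0,0,0,0,1,0,0,0,0,1,0,0,0,0,1,0,0,0,0,1,0,0,0,0,1]'
python3 -m creep '[0,0,-0.003,0,1,0,0,-0.003,0,1,0,0,-0.003,0,1,0,0,-0.003,0,1,0,0,0,0,1]'
```

```text
time_s: 7.33
eef_pos: [0.58, 0.1062, 0.2146]
eef_rot: [0.0, 0.581, 0.814, -0.0]
force: [0.1, 0.3, -1.6]
opening: 0.497
finger_force: 51.3
time_s: 7.75
eef_pos: [0.5771, 0.1041, 0.1159]
eef_rot: [-0.002, 0.582, 0.813, -0.003]
force: [-0.8, 0.3, -1.5]
opening: 0.494
finger_force: 51.4
time_s: 8.17
eef_pos: [0.5812, 0.1056, 0.1219]
eef_rot: [0.001, 0.581, 0.814, 0.001]
force: [-1.1, 0.4, -1.8]
opening: 0.498
finger_force: 51.4
time_s: 8.58
eef_pos: [0.5795, 0.1054, 0.1075]
eef_rot: [-0.001, 0.581, 0.814, -0.001]
force: [-0.3, -0.4, -1.2]
opening: 0.497
finger_force: 51.4
```

```bash
python3 -m creep '[0,0,-0.003,0,1,0,0,-0.003,0,1,0,0,-0.003,0,1,0,0,-0.003,0,1,0,0,-0.003,0,1]'
python3 -m creep '[0,0,-0.002,0,1,0,0,-0.002,0,1,0,0,0,0,1,0,0,0,0,1,0,0,0,0,1]'
```

```text
time_s: 9.0
eef_pos: [0.5801, 0.1055, 0.0931]
eef_rot: [-0.0, 0.581, 0.814, -0.0]
force: [0.2, -0.5, -1.0]
opening: 0.496
finger_force: 51.4
time_s: 9.42
eef_pos: [0.5803, 0.1055, 0.0896]
eef_rot: [0.0, 0.581, 0.814, 0.0]
force: [-0.6, 0.1, -1.3]
opening: 0.5
finger_force: 51.4
```

```bash
python3 -m creep '[0,0,-0.001,0,1,0,0,-0.001,0,1,0,0,-0.001,0,1,0,0,0,0,1,0,0,0,0,1]'
```

```text
time_s: 9.83
eef_pos: [0.5805, 0.1055, 0.087]
eef_rot: [0.0, 0.581, 0.814, 0.0]
force: [-1.0, -0.0, 2.9]
opening: 0.504
finger_force: 51.6
```

```bash
python3 -m creep '[0,0,-0.001,0,1,0,0,-0.001,0,1,0,0,0,0,1,0,0,0,0,1,0,0,0,0,1]'
```

```text
time_s: 10.25
eef_pos: [0.581, 0.1056, 0.0868]
eef_rot: [0.001, 0.581, 0.814, 0.001]
force: [-4.3, -1.7, 15.8]
opening: 0.495
finger_force: 52.2
```

Tube 1 is home, with contact at z 0.087. Release and go to tube A.

```bash
python3 -m creep '[0,0,0.002,0,1,0,0,0,0,-1,0,0,0,0,-1,0,0,0,0,-1,0,0,0,0,-1]'
python3 -m creep '[0,0,0,0,-1,0,0,0.033,0,-1,0,0,0.033,0,-1,0,0,0.033,0,-1,0,0,0.033,0,-1]'
python3 -m creep '[0.0091,-0.0286,0,0,-1,0.0091,-0.0286,0,0,-1,0.0091,-0.0286,0,0,-1,0.0091,-0.0286,0,0,-1,0.0091,-0.0286,0,0,-1]'
python3 -m creep '[0.0091,-0.0286,0,0,-1,0,0,0,0,-1,0,0,0,0,-1,0,0,0,0,-1,0,0,0,0,-1]'
python3 -m creep '[0,0,0,0,-1,0,0,0,0,-1,0,0,0,0,-1,0,0,0,0,-1,0,0,0,0,-1]'
cat > look.py <<'E'
import sys
from h import *
from rig import observe
import pickle
np.set_printoptions(precision=4,suppress=True)
s=observe();i=imaging.camera_info('wrist');im=imaging.capture('wrist'); pickle.dump((i,im,s),open(sys.argv[1]+'.pkl','wb'))
print('tcp',s['eef_pos'])
# bright ring (flange) near expected position under jaws
h=cv2.cvtColor(im,cv2.COLOR_RGB2HSV); m=cv2.inRange(h,(0,0,150),(179,60,255)); m[260:]=0
n,l,st,ce=cv2.connectedComponentsWithStats(m)
for k in range(1,n):
    x,y,w,hh,a=st[k]
    if a>300 and 150<x<330: print(st[k],'ctr',ray('wrist',x+w/2-.5,y+hh/2-.5,.13,i))
E
python3 look.py w4
python3 - <<'E'
from h import *
top=imaging.capture('top'); cv2.imwrite('pics/top_raw2.png',top[:,:,::-1])
E
```

```text
time_s: 10.67
eef_pos: [0.58, 0.1055, 0.0861]
eef_rot: [-0.0, 0.581, 0.814, -0.0]
force: [-0.7, 0.2, -0.4]
opening: 1.002
finger_force: 0.0
time_s: 11.08
eef_pos: [0.5798, 0.1054, 0.2196]
eef_rot: [-0.0, 0.581, 0.814, -0.0]
force: [0.4, 0.4, -0.2]
opening: 0.997
finger_force: 0.0
time_s: 11.5
eef_pos: [0.626, -0.0387, 0.2184]
eef_rot: [0.0, 0.581, 0.814, 0.0]
force: [0.4, 0.3, -0.0]
opening: 1.004
finger_force: 0.0
time_s: 11.92
eef_pos: [0.6345, -0.0652, 0.2184]
eef_rot: [-0.0, 0.581, 0.814, 0.0]
force: [0.2, 0.5, 0.1]
opening: 1.001
finger_force: 0.0
time_s: 12.33
eef_pos: [0.6348, -0.0657, 0.2186]
eef_rot: [0.0, 0.581, 0.814, 0.0]
force: [-0.1, 0.0, -0.3]
opening: 1.001
finger_force: 0.0
tcp [ 0.6348 -0.0657  0.2186]
[ 301  169  107   91 4386] ctr [ 0.7224 -0.0561  0.13  ]
[ 236  174   51   46 1082] ctr [ 0.6368 -0.0679  0.13  ]
```

```bash
python3 -m creep '[0.001,-0.0015,-0.03,0,-1,0,0,-0.03,0,-1,0,0,-0.03,0,-1,0,0,-0.03,0,-1,0,0,-0.0146,0,-1]'
python3 -m creep '[0,0,0,0,-1,0,0,0,0,-1,0,0,0,0,-1,0,0,0,0,-1,0,0,0,0,-1]' 50
python3 -m creep '[0,0,0,0,1,0,0,0,0,1,0,0,0,0,1,0,0,0,0,1,0,0,0,0,1]'
python3 -m creep '[0,0,0,0,1,0,0,0,0,1,0,0,0,0,1,0,0,0,0,1,0,0,0,0,1]'
```

```text
time_s: 12.85
eef_pos: [0.6334, -0.0674, 0.08]
eef_rot: [-0.002, 0.581, 0.814, -0.001]
force: [-0.6, 0.4, 0.1]
opening: 1.001
finger_force: 0.0
time_s: 13.27
eef_pos: [0.6372, -0.0677, 0.0858]
eef_rot: [0.001, 0.581, 0.814, 0.001]
force: [-0.1, 0.4, 0.2]
opening: 0.998
finger_force: 0.0
time_s: 13.68
eef_pos: [0.6361, -0.0677, 0.0845]
eef_rot: [0.0, 0.581, 0.814, 0.0]
force: [-1.3, -0.1, 4.4]
opening: 0.496
finger_force: 50.4
time_s: 14.1
eef_pos: [0.6361, -0.0677, 0.0845]
eef_rot: [0.0, 0.581, 0.814, 0.0]
force: [-1.4, -0.1, 5.7]
opening: 0.494
finger_force: 50.4
```

```bash
python3 -m creep '[0,0,0.0332,0,1,0,0,0.0332,0,1,0,0,0.0332,0,1,0,0,0.0332,0,1,0,0,0.0332,0,1]'
python3 -m creep '[-0.0125,0.0376,0,0,1,-0.0125,0.0376,0,0,1,-0.0125,0.0376,0,0,1,-0.0125,0.0376,0,0,1,-0.0125,0.0376,0,0,1]'
python3 -m creep '[-0.0126,0.0377,0,0,1,0,0,0,0,1,0,0,0,0,1,0,0,0,0,1,0,0,0,0,1]'
python3 -m creep '[0,0,0,0,1,0,0,0,0,1,0,0,0,0,1,0,0,0,0,1,0,0,0,0,1]'
python3 - <<'E'
from h import *
from rig import observe
import pickle
np.set_printoptions(precision=4,suppress=True)
s=observe();i=imaging.camera_info('wrist');im=imaging.capture('wrist'); pickle.dump((i,im,s),open('w5.pkl','wb'))
a=cv2.resize(im[100:290,190:330],None,fx=3,fy=3,interpolation=cv2.INTER_CUBIC)
b=pickle.load(open('w3.pkl','rb'))[1]; b=cv2.resize(b[150:340,190:310],None,fx=3,fy=3,interpolation=cv2.INTER_CUBIC)
cv2.imwrite('pics/w5.png',np.concatenate([a,b],1)[:,:,::-1]); print(s['eef_pos'])
E
```

```text
time_s: 14.52
eef_pos: [0.6352, -0.0675, 0.2509]
eef_rot: [-0.0, 0.581, 0.814, -0.0]
force: [-0.1, -0.7, -1.2]
opening: 0.489
finger_force: 51.1
time_s: 14.93
eef_pos: [0.5722, 0.1218, 0.2495]
eef_rot: [-0.0, 0.582, 0.813, -0.0]
force: [0.4, 0.4, -0.1]
opening: 0.492
finger_force: 51.1
time_s: 15.35
eef_pos: [0.5609, 0.1571, 0.2496]
eef_rot: [0.0, 0.582, 0.813, -0.0]
force: [0.7, -0.0, -1.2]
opening: 0.495
finger_force: 51.1
time_s: 15.77
eef_pos: [0.5608, 0.1577, 0.2499]
eef_rot: [-0.0, 0.582, 0.813, -0.0]
force: [0.1, 1.5, -0.9]
opening: 0.49
finger_force: 51.1
[0.5608 0.1577 0.2499]
```

View pics/w5.png

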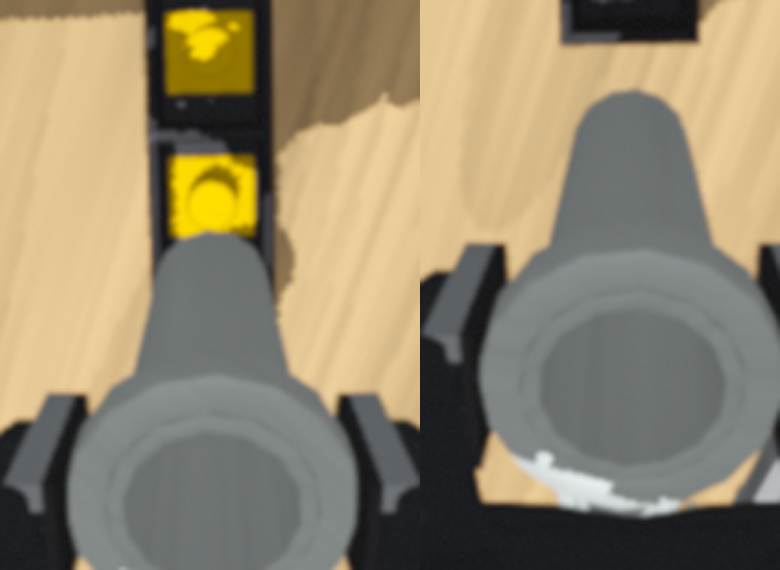

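Tube A hangs upright with its far lower edge at crop (213,234). It is aligned laterally with cell1's foot (168–258, centre 213) and its spigot at (212,203).

```bash
cat >> h.py <<'E'
def proj(P,i):
    V=np.array(i['view']); p=V[:3,:3]@np.array(P)+V[:3,3]; r=np.hypot(p[0],p[1]); th=np.arctan2(r,p[2])
    return np.array([i['cx']+i['fx']*th*p[0]/r,i['cy']+i['fy']*th*p[1]/r])
def edge(T,h,i):
    pts=np.array([proj([T[0]+.016*np.cos(b),T[1]+.016*np.sin(b),T[2]-h],i) for b in np.linspace(0,6.28,200)]); return pts[pts[:,1].argmin()]
def seen(im,lo=170,hi=190):
    g=im[lo:hi,255:266].mean(1).astype(float); d=np.abs(np.diff(g,axis=0)).sum(1); return lo+np.round(d).astype(int).argmax()+.5,d.round().astype(int)
E
python3 - <<'E'
from h import *
import pickle
for f,h in (('w3',.0779),('w5',.0845)):
    i,im,s=pickle.load(open(f+'.pkl','rb')); print(f,edge(s['eef_pos'],h,i),seen(im))
i,im,s=pickle.load(open('w5.pkl','rb'))
print(ray('wrist',(212.5)/3-.5+190,(203.5)/3-.5+100,.033,i), proj([.561,.158,.033],i))
E
```

```text
w3 [259.6424489  177.82572297] (np.float64(179.5), array([ 1,  1,  1,  0,  0,  1,  1,  6, 32, 73, 73, 31,  3,  1,  0,  1,  1,
        1,  2]))
w5 [259.67803091 176.22538688] (np.float64(176.5), array([  0,   1,   2,   5,  15,  55, 142, 104,  40,   5,   1,   0,   1,
         0,   1,   1,   0,   1,   1]))
[0.5611569  0.15890889 0.033     ] [259.98899241 167.9544838 ]
```

```bash
python3 -m creep '[0.0002,0.0009,-0.025,0,1,0,0,-0.025,0,1,0,0,-0.025,0,1,0,0,-0.025,0,1,0,0,-0.015,0,1]'
python3 -m creep '[0,0,-0.008,0,1,0,0,-0.004,0,1,0,0,0,0,1,0,0,0,0,1,0,0,0,0,1]'
python3 -m creep '[0,0,-0.003,0,1,0,0,-0.003,0,1,0,0,-0.003,0,1,0,0,-0.002,0,1,0,0,0,0,1]'
```

```text
time_s: 16.23
eef_pos: [0.5595, 0.1586, 0.1322]
eef_rot: [-0.001, 0.581, 0.814, -0.001]
force: [0.2, -0.4, -1.0]
opening: 0.493
finger_force: 51.1
time_s: 16.65
eef_pos: [0.5619, 0.1593, 0.1243]
eef_rot: [0.001, 0.581, 0.814, 0.001]
force: [0.5, 0.6, -0.4]
opening: 0.495
finger_force: 51.1
time_s: 17.07
eef_pos: [0.5605, 0.1589, 0.1113]
eef_rot: [-0.0, 0.581, 0.814, -0.0]
force: [-0.2, -0.2, -0.5]
opening: 0.491
finger_force: 51.1
```

Past the spigot top (0.1175) without force. Continue to 0.0935.

```bash
python3 -m creep '[0,0,-0.003,0,1,0,0,-0.003,0,1,0,0,-0.003,0,1,0,0,-0.003,0,1,0,0,-0.002,0,1]'
python3 -m creep '[0,0,-0.002,0,1,0,0,-0.001,0,1,0,0,-0.001,0,1,0,0,0,0,1,0,0,0,0,1]'
```

```text
time_s: 17.48
eef_pos: [0.5607, 0.159, 0.0973]
eef_rot: [-0.0, 0.581, 0.814, -0.0]
force: [-0.0, -0.3, -1.1]
opening: 0.49
finger_force: 51.1
time_s: 17.9
eef_pos: [0.5609, 0.159, 0.094]
eef_rot: [0.0, 0.581, 0.814, 0.0]
force: [-0.9, -0.0, -0.6]
opening: 0.492
finger_force: 51.2
```

```bash
python3 -m creep '[0,0,-0.001,0,1,0,0,-0.001,0,1,0,0,0,0,1,0,0,0,0,1,0,0,0,0,1]'
```

```text
time_s: 18.32
eef_pos: [0.5615, 0.1592, 0.0935]
eef_rot: [0.001, 0.581, 0.814, 0.001]
force: [-2.4, -0.5, 9.5]
opening: 0.494
finger_force: 51.8
```

```bash
python3 -m creep '[0,0,0.001,0,1,0,0,0,0,-1,0,0,0,0,-1,0,0,0,0,-1,0,0,0,0,-1]'
python3 -m creep '[0,0,0,0,-1,0,0,0.033,0,-1,0,0,0.033,0,-1,0,0,0.033,0,-1,0,0,0.03,0,-1]'
python3 -m creep '[-0.0021,-0.0331,0,0,-1,-0.0021,-0.0331,0,0,-1,-0.0021,-0.0331,0,0,-1,-0.0021,-0.0331,0,0,-1,-0.0021,-0.0331,0,0,-1]'
python3 -m creep '[-0.0021,-0.0331,0,0,-1,-0.0021,-0.0331,0,0,-1,-0.0021,-0.0331,0,0,-1,-0.0021,-0.0331,0,0,-1,-0.0021,-0.0331,0,0,-1]'
python3 -m creep '[-0.0021,-0.0331,0,0,-1,-0.0021,-0.0331,0,0,-1,0,0,0,0,-1,0,0,0,0,-1,0,0,0,0,-1]'
python3 -m creep '[0,0,0,0,-1,0,0,0,0,-1,0,0,0,0,-1,0,0,0,0,-1,0,0,0,0,-1]'
python3 look.py w6
```

```text
time_s: 18.73
eef_pos: [0.5608, 0.159, 0.0927]
eef_rot: [-0.0, 0.581, 0.814, -0.0]
force: [-0.3, 0.9, 0.1]
opening: 0.997
finger_force: 0.0
time_s: 19.15
eef_pos: [0.5608, 0.159, 0.2237]
eef_rot: [0.0, 0.581, 0.814, 0.0]
force: [-0.0, 0.4, 0.0]
opening: 1.0
finger_force: 0.0
time_s: 19.57
eef_pos: [0.5501, -0.0078, 0.222]
eef_rot: [0.0, 0.581, 0.814, 0.0]
force: [0.6, 0.2, -0.2]
opening: 1.003
finger_force: 0.0
time_s: 19.98
eef_pos: [0.5395, -0.1736, 0.2219]
eef_rot: [0.0, 0.581, 0.814, 0.0]
force: [1.2, -0.2, -0.8]
opening: 1.001
finger_force: 0.0
time_s: 20.4
eef_pos: [0.5355, -0.2379, 0.2216]
eef_rot: [-0.0, 0.582, 0.813, 0.0]
force: [1.0, 0.3, -0.6]
opening: 1.002
finger_force: 0.0
time_s: 20.82
eef_pos: [0.5359, -0.2376, 0.222]
eef_rot: [0.0, 0.581, 0.814, 0.0]
force: [-0.1, -0.3, -0.6]
opening: 1.001
finger_force: 0.0
tcp [ 0.5359 -0.2376  0.222 ]
[ 295  150  106  102 1092] ctr [ 0.6137 -0.2188  0.13  ]
[ 235  174   50   44 1119] ctr [ 0.5367 -0.2402  0.13  ]
```

```bash
python3 -m creep '[0.0005,-0.002,-0.03,0,-1,0,0,-0.03,0,-1,0,0,-0.03,0,-1,0,0,-0.03,0,-1,0,0,-0.0175,0,-1]'
python3 -m creep '[0,0,0,0,-1,0,0,0,0,-1,0,0,0,0,-1,0,0,0,0,-1,0,0,0,0,-1]' 50
python3 -m creep '[0,0,0,0,1,0,0,0,0,1,0,0,0,0,1,0,0,0,0,1,0,0,0,0,1]'
python3 -m creep '[0,0,0,0,1,0,0,0,0,1,0,0,0,0,1,0,0,0,0,1,0,0,0,0,1]'
```

```text
time_s: 21.28
eef_pos: [0.5344, -0.2393, 0.0812]
eef_rot: [-0.002, 0.581, 0.814, -0.0]
force: [-0.8, -0.4, -0.0]
opening: 1.002
finger_force: 0.0
time_s: 21.7
eef_pos: [0.5375, -0.2408, 0.0862]
eef_rot: [0.002, 0.581, 0.814, 0.0]
force: [-0.1, 1.0, 0.3]
opening: 1.001
finger_force: 0.0
time_s: 22.12
eef_pos: [0.5365, -0.2405, 0.0851]
eef_rot: [0.001, 0.581, 0.814, -0.0]
force: [-0.2, 0.9, 5.4]
opening: 0.497
finger_force: 50.1
time_s: 22.53
eef_pos: [0.5365, -0.2405, 0.0851]
eef_rot: [0.0, 0.581, 0.814, -0.0]
force: [-1.9, 0.8, 6.1]
opening: 0.494
finger_force: 50.1
```

```bash
python3 -m creep '[0,0,0.0332,0,1,0,0,0.0332,0,1,0,0,0.0332,0,1,0,0,0.0332,0,1,0,0,0.0332,0,1]'
python3 -m creep '[0.0002,0.0329,0,0,1,0.0002,0.0329,0,0,1,0.0002,0.0329,0,0,1,0.0002,0.0329,0,0,1,0.0002,0.0329,0,0,1]'
python3 -m creep '[0.0002,0.0329,0,0,1,0.0002,0.0329,0,0,1,0.0002,0.0329,0,0,1,0.0002,0.0329,0,0,1,0.0002,0.0329,0,0,1]'
python3 -m creep '[0.0002,0.0329,0,0,1,0.0002,0.0329,0,0,1,0.0002,0.0329,0,0,1,0.0002,0.0329,0,0,1,0,0,0,0,1]'
python3 -m creep '[0,0,0,0,1,0,0,0,0,1,0,0,0,0,1,0,0,0,0,1,0,0,0,0,1]'
python3 - <<'E'
from h import *
from rig import observe
import pickle
s=observe();i=imaging.camera_info('wrist');im=imaging.capture('wrist'); pickle.dump((i,im,s),open('w7.pkl','wb'))
print(s['eef_pos'],edge(s['eef_pos'],.0851,i),seen(im))
h=cv2.cvtColor(im,cv2.COLOR_RGB2HSV); m=cv2.inRange(h,(18,170,70),(35,255,255)); m[:,:200]=0; m[:,320:]=0
x,y,w,hh=cv2.boundingRect(m); print(x,y,w,hh)
a=np.radians(19);ya=np.array([-np.sin(a),np.cos(a),0]);xa=np.array([np.cos(a),np.sin(a),0]);f=np.array([.5391,.2196,.009])
print(proj(f+.018*ya,i),proj(f+.018*xa,i),proj(f-.018*xa,i))
E
```

```text
time_s: 22.95
eef_pos: [0.5355, -0.2398, 0.2514]
eef_rot: [-0.001, 0.581, 0.814, -0.0]
force: [0.6, -1.0, -2.2]
opening: 0.495
finger_force: 51.4
time_s: 23.37
eef_pos: [0.5366, -0.0743, 0.2499]
eef_rot: [-0.0, 0.582, 0.813, -0.0]
force: [1.3, -0.8, -1.2]
opening: 0.496
finger_force: 51.4
time_s: 23.78
eef_pos: [0.5375, 0.0904, 0.2499]
eef_rot: [-0.0, 0.581, 0.814, -0.0]
force: [0.3, 0.8, -1.8]
opening: 0.496
finger_force: 51.4
time_s: 24.2
eef_pos: [0.5383, 0.2259, 0.2494]
eef_rot: [-0.001, 0.579, 0.815, 0.001]
force: [0.3, -1.2, -2.5]
opening: 0.494
finger_force: 51.5
time_s: 24.62
eef_pos: [0.5391, 0.2194, 0.2505]
eef_rot: [0.0, 0.582, 0.813, -0.0]
force: [0.6, 0.3, -2.1]
opening: 0.495
finger_force: 51.5
[0.53910078 0.21937976 0.2504826 ] [259.6848032 176.0667277] (np.float64(175.5), array([  0,   0,   2,  10,  54, 141, 107,  46,   6,   1,   0,   1,   0,
         1,   1,   1,   1,   1,   1]))
245 151 30 28
[259.80780561 151.833619  ] [273.04782238 164.88825214] [246.67732219 164.99090644]
```

```bash
python3 -m creep '[-0.0002,0.0006,-0.025,0,1,0,0,-0.025,0,1,0,0,-0.025,0,1,0,0,-0.025,0,1,0,0,-0.015,0,1]'
python3 -m creep '[0,0,-0.008,0,1,0,0,-0.004,0,1,0,0,0,0,1,0,0,0,0,1,0,0,0,0,1]'
python3 -m creep '[0,0,-0.003,0,1,0,0,-0.003,0,1,0,0,-0.003,0,1,0,0,-0.002,0,1,0,0,0,0,1]'
```

```text
time_s: 25.08
eef_pos: [0.5376, 0.2199, 0.1328]
eef_rot: [-0.001, 0.582, 0.813, -0.001]
force: [-0.9, -0.2, -2.3]
opening: 0.494
finger_force: 51.5
time_s: 25.5
eef_pos: [0.5398, 0.2214, 0.1248]
eef_rot: [0.001, 0.581, 0.814, 0.001]
force: [-0.2, -0.2, -2.5]
opening: 0.495
finger_force: 51.5
time_s: 25.92
eef_pos: [0.5384, 0.2208, 0.1118]
eef_rot: [-0.0, 0.581, 0.814, -0.0]
force: [0.3, 0.4, -1.8]
opening: 0.498
finger_force: 52.0
```

```bash
python3 -m creep '[0,0,-0.003,0,1,0,0,-0.003,0,1,0,0,-0.003,0,1,0,0,-0.003,0,1,0,0,-0.002,0,1]'
python3 -m creep '[0,0,-0.002,0,1,0,0,-0.001,0,1,0,0,-0.001,0,1,0,0,0,0,1,0,0,0,0,1]'
```

```text
time_s: 26.33
eef_pos: [0.5385, 0.2209, 0.0978]
eef_rot: [-0.0, 0.581, 0.814, -0.0]
force: [-0.1, 0.8, -1.4]
opening: 0.498
finger_force: 52.0
time_s: 26.75
eef_pos: [0.5388, 0.221, 0.0944]
eef_rot: [0.0, 0.581, 0.814, 0.0]
force: [0.2, -0.4, -2.0]
opening: 0.494
finger_force: 52.0
```

```bash
python3 -m creep '[0,0,-0.001,0,1,0,0,-0.001,0,1,0,0,0,0,1,0,0,0,0,1,0,0,0,0,1]'
```

```text
time_s: 27.17
eef_pos: [0.5394, 0.2212, 0.0941]
eef_rot: [0.001, 0.581, 0.814, 0.001]
force: [-2.4, -1.7, 9.7]
opening: 0.495
finger_force: 52.8
```

Home. Release, retreat up and away (towards -x/-y), and check with both fixed cameras.

```bash
python3 -m creep '[0,0,0.001,0,1,0,0,0,0,-1,0,0,0,0,-1,0,0,0,0,-1,0,0,0,0,-1]'
python3 -m creep '[0,0,0,0,-1,0,0,0.033,0,-1,0,0,0.033,0,-1,0,0,0.033,0,-1,0,0,0.033,0,-1]'
python3 -m creep '[0,-0.03,0.01,0,-1,0,-0.03,0,0,-1,0,-0.03,0,0,-1,0,-0.03,0,0,-1,0,-0.03,0,0,-1]'
python3 -m creep '[0,-0.03,0,0,-1,0,-0.03,0,0,-1,0,-0.03,0,0,-1,0,-0.03,0,0,-1,0,-0.03,0,0,-1]'
python3 -m creep '[0,0,0,0,-1,0,0,0,0,-1,0,0,0,0,-1,0,0,0,0,-1,0,0,0,0,-1]'
python3 - <<'E'
from h import *
t=imaging.capture('top'); s=imaging.capture('side')
a=cv2.resize(t[60:290,90:430],(510,345)); b=cv2.resize(s[110:290,180:320],(280,360))
c=np.zeros((360,790,3),np.uint8); c[:345,:510]=a; c[:,510:]=b
cv2.imwrite('pics/fin.png',c[:,:,::-1])
E
```

```text
time_s: 27.58
eef_pos: [0.5388, 0.2211, 0.0933]
eef_rot: [-0.0, 0.581, 0.814, 0.0]
force: [-0.0, -0.6, -0.2]
opening: 0.999
finger_force: 0.0
time_s: 28.0
eef_pos: [0.5384, 0.2209, 0.2267]
eef_rot: [-0.0, 0.581, 0.814, -0.0]
force: [1.9, -0.6, 0.1]
opening: 1.003
finger_force: 0.0
time_s: 28.42
eef_pos: [0.5386, 0.0698, 0.2355]
eef_rot: [0.0, 0.581, 0.814, 0.0]
force: [0.9, 0.2, 0.3]
opening: 1.003
finger_force: 0.0
time_s: 28.83
eef_pos: [0.5386, -0.0804, 0.2354]
eef_rot: [0.0, 0.581, 0.814, 0.0]
force: [1.1, -0.4, -0.2]
opening: 0.998
finger_force: 0.0
time_s: 29.25
eef_pos: [0.5388, -0.0779, 0.2354]
eef_rot: [-0.0, 0.581, 0.814, 0.0]
force: [-0.3, -1.3, 1.0]
opening: 1.001
finger_force: 0.0
```

View pics/fin.png

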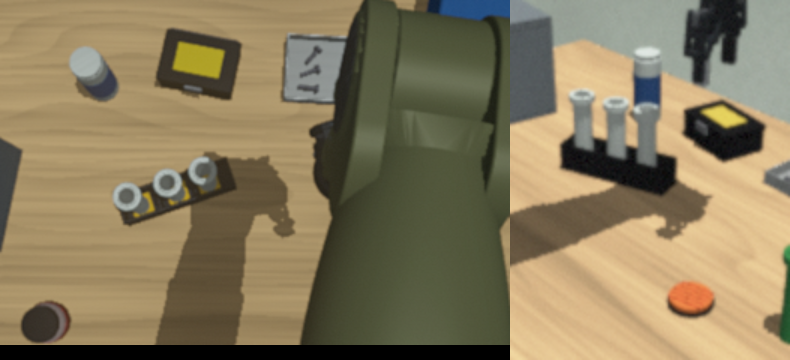

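The final view shows all three tubes upright in the crate at matching depth (top view (127,195), (168,183), (203,172)). The bystanders in view are where they were, and the gripper is clear.

```bash
python3 -c "from rig import order; print(order.close_job())"
```

```text
the job is handed in; nothing more can be done
None
```

The three aluminium tubes are standing flange up in the crate, one per cell, each lowered over its spigot until it touched the foot; I handed the job in at about 29 s, and the verdict was not shown.

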